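Tip the brass-ball tube until the first ball is at the lip

ROBOT

A 6-joint arm with a two-finger parallel gripper is mounted at the origin on the work surface. World frame = base frame: x ahead of the robot, y to its left, z up, the work surface at z = 0. Lengths are in m, angles in rad, forces in N, time in s.
With the tool pointing down it reaches from about 0.375 to 0.975 m from the base axis. Payload 3.8 kg.
Tool frame: the origin (TCP) lies on the mounting face of the last link; the fingertips stand 173 mm ahead of it and the grasp point (between the pads) lies 155 mm ahead of it; z points along the fingers, y is the direction in which the jaws open and shut (so a half turn about z gives the same grasp; the last joint's range is limited). The gripper opens to 85 mm and grips with 20 to 120 N. Pads are 22 mm wide; open, the fingers measure 114 mm over their backs; the gripper's body (76 mm by 85 mm) begins 54 mm behind the grasp point. The pads swing forward as they close: fully open they stand 13 mm farther back than shut.
Start: joints at [-1.148, 0.264, 1.604, -0, 1.274, -0.037], TCP at [0.3, -0.605, 0.405] pointing down, gripper open.
Joint ranges: [-2.63, 2.63], [-0.94, 2.18], [0.31, 2.57], [-1.31, 4.45], [0, 2.66], [-2.55, 2.55]. Speed limits (rad/s): [2.57, 2.57, 3.14, 3.14, 3.14, 3.14].

INTERFACE

Orientations are given as a rotation vector (axis times angle).
In Python, from workcell import bot, imaging, order gives the robot as it stands. The module is installed in compiled form; this text tells all that it offers.
- The arm moves only by the shell command python3 -m creep 'ROWS' [OPENING] [FORCE]. ROWS is JSON, a list of rows, each an object with "slide": the shift along the tool's x, y, z each as a share of 25 mm, from -1 to 1, a list of three; "angular": the turn, a rotation vector about the tool's x, y, z each as a share of 4 degrees, from -1 to 1, a list of three. A call has 1 to 5 rows; each row shifts and turns the commanded pose from where the row before left it, along the tool's axes as they then stand; what a row does not reach is not made up. A row lasts 1/12 s, in which the tool goes at most 41.7 mm and 7.16 degrees, less where a joint would pass 70% of its speed; a pose out of reach is approached as far as the arm can. A call with a number of a shift or a turn outside -1 to 1 is refused whole. A call with a gripper value outside its range is refused whole. OPENING is the closure, from -1 (fully open) to 1 (shut), set as the call begins (- or left out, the last holds). The fingers move at their own pace and stop on an object; FORCE is the grip in N (left out, the last holds). Time passes only in rows, so rows that do not move let the fingers close. It gives the time, the measured TCP pose, the force and the opening at its end, in the units of the state.
- bot.read_state(): the state, without advancing time (a new reading comes with each control period).
- imaging.read_camera(name): name is "scene" or "side" or "wrist"; returns (picture, depth): 480x640x3 uint8, red, green, blue; 480x640 float32, m along the optical axis (not along the pixel's ray), 0 where there is no reading.
- imaging.camera_model(name): a dict with "fovy" (degrees; the focal length in pixels is half the picture's height over the tangent of half this angle, whatever the lens; pixels are square), "cx", "cy" (the principal point, pixels), "camera_from_world" (4x4, takes a point from world to camera coordinates); the wrist camera has in their place "tool_from_camera" (4x4, takes a point from camera to tool coordinates, whose origin is the TCP and whose axes are the flange's). Camera axes: x right, y down, z forward; pixel columns grow to the right and rows downward; lengths in m; the calibration is good to about 2 mm. A picture is of the moment at which its call begins: read the wrist's pose just before it. camera_model takes no time and is no camera call.
- order.finish_job(): hands the job in, once; it reports no verdict.
The state is a dict: "time": time; "q": joint angles; "joint_vel": joint speeds; "joint_torque": joint torques, N m; "tool_pos": TCP position; "tcp_rot": TCP orientation; "wrist_force": force on the tool from outside, world axes, zero at the start; "torque": the same for the moment, N m; "width": opening from 0.0 (shut) to 1.0 (fully open).
Only numpy, scipy, OpenCV 4.12 (cv2) and the standard library are available. Lean on these libraries where they do the work, as an engineer would, in place of code of your own. Each camera call takes 0.05 s, during which the arm holds its last target.

TASK

Two clear tubes of bearing balls stand on tilting pivots on the bench; tip the one with the brass balls, by slowly pressing down the orange paddle at its side, until the first brass ball rolls out to the orange lip at the open end, ready to be picked. Stop there with the mouth only slightly below level, leave the tube like that, spill no ball, and leave the tube of steel balls as it is.

Things in the scene. Friction and masses are not known exactly. Their poses are not given: they have to be found in the camera images.
- brass_paddle (a point): Centre of the upper face of the orange paddle (36 x 36 x 6 mm) beside the brass-ball tube, 50 mm from the pivot towards the mouth, 55 mm to the tube's left; about 154 mm above the bench at the start, about 23 mm lower when the tube is level. Pressed straight down (4 to 6 N) it lowers the mouth; stiff pivot, no spring, stays where left. x along the tube to the mouth, z out of the paddle.
- brass_mouth (a point): Point on the axis of the brass-ball tube at the lip, 85 mm from the pivot (125 mm above the bench). x: along the tube, outwards; it starts 26 to 31 degrees above level. Clear tube 170 mm long, 28 mm inside, black cap at the closed end, last 50 mm open above. The orange lip, 8 mm high, stops a ball that rolls up slowly; a fast one can jump it. Stand 130 x 90 mm, 141 mm high.
- brass_ball0_center (a point): Centre of the first of three loose brass balls (24 mm, about 60 g) in the tube. At the start they rest at the closed, low end, this one nearest the mouth, about 110 mm from the mouth point. They roll off once the mouth is a few degrees below level; at the lip its centre is about 12 mm from the mouth point.
- steel_mouth (a point): Mouth point of the other tube, the same in every way but with steel balls: leave it as it is.

How it is judged:
At the end, for the whole second after the job is handed in: The centre of the first brass ball lies within 20 mm of the mouth point (at the lip, inside the tube), the brass tube's mouth points no more than 20 degrees below level, and the mouth of the steel-ball tube is within 10 mm of where it began (distance between brass_ball0_center and brass_mouth below 0.02 m and angle between brass_mouth's own x axis and vertical below 1.92 rad and distance of steel_mouth from where it was at the start of the episode below 0.01 m); the robot touches nothing.
It fails at once if the first brass ball goes over the lip (x of brass_ball0_center in the frame of brass_mouth above 0.006 m).
It fails at once if the tube of steel balls is tipped (distance of steel_mouth from where it was at the start of the episode above 0.015 m).
It fails at once if the brass tube is tipped far over (mouth more than 30 degrees below level) (angle between brass_mouth's own x axis and vertical above 2.094 rad).
It also fails if it takes over 38 s, if anything falls off the work surface, if the arm or the gripper's body presses on something with over 40 N, if the wrist force passes 120 N, or if a joint passes its speed limit or range.

## Working session

There is one attempt and no reset: what is moved stays moved. The work goes in short steps, Python scripts to look and compute and a shell command to move; the robot and the scene stay as the last step left them, time stands still between calls to the robot, and variables do not carry over. Pictures are saved under pics/ and viewed, and the job is handed in when it is done.

```bash
mkdir -p pics; python3 - <<'E'
from workcell import bot, imaging
import cv2,numpy as np
s=bot.read_state();print(s)
for n in ["scene","side"]:
    p,d=imaging.read_camera(n);m=imaging.camera_model(n);print(n,m)
    cv2.imwrite(f"pics/{n}0.png",p[:,:,::-1]);np.save(f"{n}0.npy",d)
E
```

```text
{'time': 0.0, 'q': array([-1.14792803e+00,  2.64720761e-01,  1.60539166e+00, -6.86962041e-06,
        1.27372249e+00, -3.69048033e-02]), 'joint_vel': array([ 9.78997078e-04,  3.01726386e-04,  1.81413348e-05,  7.07962903e-04,
       -1.20119602e-05, -1.02049704e-05]), 'joint_torque': array([-4.25916887e-04, -5.15113413e+01, -3.67319798e+01, -4.41581496e-04,
        1.29539214e-02, -1.94709401e-05]), 'tool_pos': array([ 0.29937487, -0.60457892,  0.4033739 ]), 'tcp_rot': array([-3.05680213e+00, -7.15367382e-01,  6.85137338e-04]), 'wrist_force': array([ 0.30623323,  0.81537382, -0.39205266]), 'torque': array([ 0.00877807, -0.01203176,  0.00270245]), 'width': 0.9980204628831465}
scene {'fovy': 45.7421069293146, 'cx': 315.2363464029371, 'cy': 246.42382370385317, 'camera_from_world': array([[ 0.53100344,  0.84730306, -0.01062386, -0.30496633],
       [ 0.44418246, -0.28900158, -0.84804483, -0.12193416],
       [-0.72162129,  0.44559579, -0.52981799,  1.3871059 ],
       [ 0.        ,  0.        ,  0.        ,  1.        ]])}
side {'fovy': 47.165940025801476, 'cx': 313.3900046062425, 'cy': 247.27898966345782, 'camera_from_world': array([[ 9.54918871e-01, -2.96865715e-01, -8.35005783e-04,
        -5.51710444e-01],
       [-1.98299102e-01, -6.35764421e-01, -7.45976586e-01,
         2.44732918e-01],
       [ 2.20924006e-01,  7.12512701e-01, -6.65971647e-01,
         8.13354482e-01],
       [ 0.00000000e+00,  0.00000000e+00,  0.00000000e+00,
         1.00000000e+00]])}
```

View pics/scene0.png

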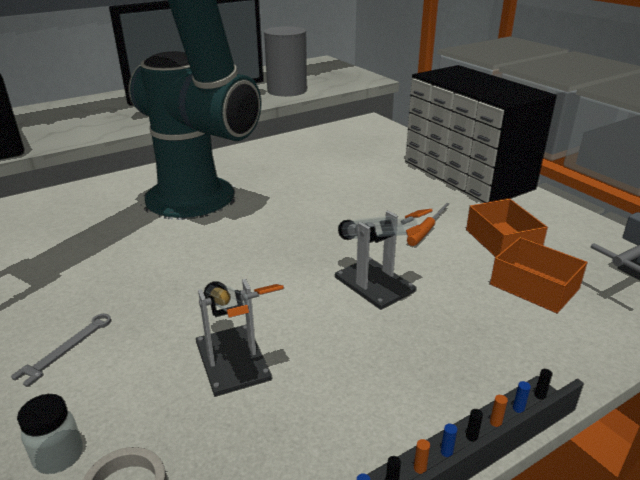

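View pics/side0.png

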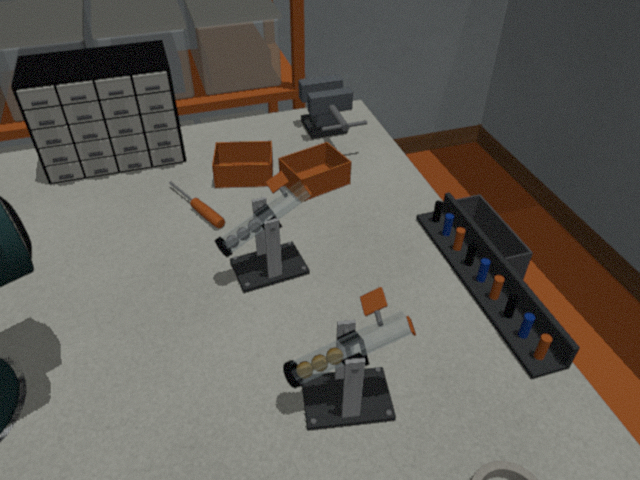

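The brass tube is the nearer one in both views: scene about (235,300), side about (350,345). I'll enlarge both.

```bash
python3 - <<'E'
import cv2
a=cv2.imread("pics/scene0.png")[260:400,180:300];b=cv2.imread("pics/side0.png")[280:430,275:425]
cv2.imwrite("pics/sc.png",cv2.resize(a,None,fx=5,fy=5,interpolation=2)[:600]);cv2.imwrite("pics/sd.png",cv2.resize(b,None,fx=4,fy=4,interpolation=2))
E
```

```text
(no output)
```

View pics/sc.png

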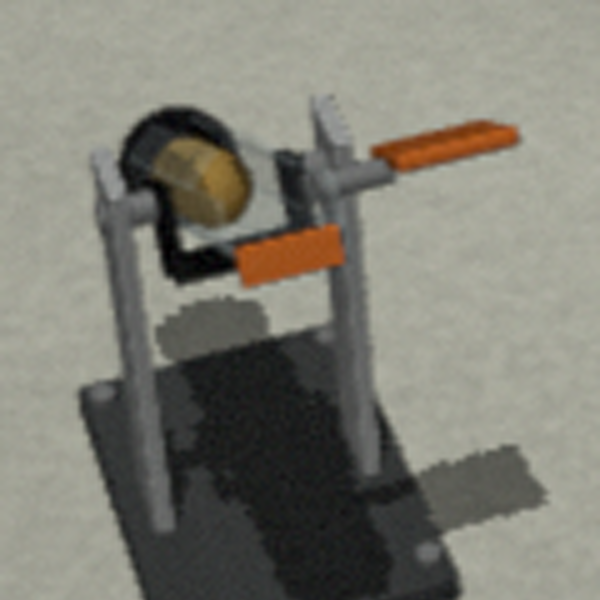

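View pics/sd.png

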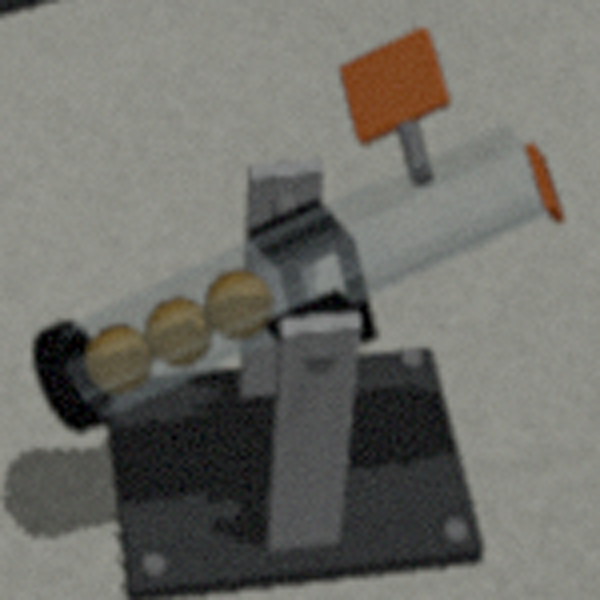

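```bash
cat > h.py <<'E'
import numpy as np,cv2
from workcell import imaging
def P(n):
    m=imaging.camera_model(n);f=240/np.tan(np.radians(m['fovy']/2));return np.array([[f,0,m['cx']],[0,f,m['cy']],[0,0,1]]),m['camera_from_world']
def dep(n,u,v,d):
    K,T=P(n);z=d[int(round(v)),int(round(u))];c=np.linalg.inv(K)@[u,v,1]*z
    return (np.linalg.inv(T)@np.r_[c,1])[:3]
def tri(a,b):
    K1,T1=P("scene");K2,T2=P("side")
    X=cv2.triangulatePoints(K1@T1[:3],K2@T2[:3],np.array(a,float).reshape(2,1),np.array(b,float).reshape(2,1));return (X[:3]/X[3]).ravel()
def plane(n,u,v,z):
    K,T=P(n);r=T[:3,:3].T@(np.linalg.inv(K)@[u,v,1]);c=-T[:3,:3].T@T[:3,3];return c+r*(z-c[2])/r[2]
def proj(n,X):
    K,T=P(n);c=K@(T[:3,:3]@X+T[:3,3]);return c[:2]/c[2]
E
python3 - <<'E'
from h import *
ds=np.load("side0.npy");dc=np.load("scene0.npy")
np.set_printoptions(precision=4,suppress=True)
q=lambda x,y:(x/4+275,y/4+280); s=lambda x,y:(x/5+180,y/5+260)
print("tri",tri(s(445,146),q(395,85)))
print("dep",dep("side",*q(395,85),ds),dep("scene",*s(445,146),dc))
for c in [(350,75),(420,38),(440,98),(368,132)]: print("pc",dep("side",*q(*c),ds))
print("lip tri",tri(s(290,255),q(545,182)))
for c in [(430,350),(480,555),(130,595),(110,420)]: print("plate",plane("side",*q(*c),0.008))
for c in [(410,355),(455,528),(153,563)]: print("screw",plane("side",*q(*c),0.008),dep("side",*q(*c),ds))
for c in [(322,330),(103,392),(430,552)]: print("screw sc",plane("scene",*s(*c),0.008))
for c in [(238,302),(178,330),(117,357)]: print("ball",dep("side",*q(*c),ds))
E
```

```text
tri [ 0.6319 -0.1111  0.1538]
dep [ 0.631  -0.1133  0.1558] [ 0.6436 -0.1166  0.1635]
pc [ 0.6204 -0.0984  0.149 ]
pc [ 0.6451 -0.1006  0.1625]
pc [ 0.6411 -0.1283  0.1615]
pc [ 0.6159 -0.1268  0.1509]
lip tri [ 0.6604 -0.1721  0.1603]
plate [ 0.6526 -0.1249  0.008 ]
plate [ 0.6353 -0.2133  0.008 ]
plate [ 0.5096 -0.1908  0.008 ]
plate [ 0.5235 -0.1184  0.008 ]
screw [ 0.6442 -0.1247  0.008 ] [ 0.6407 -0.1312  0.018 ]
screw [ 0.631  -0.2004  0.008 ] [ 0.6282 -0.2049  0.0163]
screw [ 0.5212 -0.1811  0.008 ] [ 0.5195 -0.1867  0.0177]
screw sc [ 0.5215 -0.1077  0.008 ]
screw sc [ 0.5109 -0.182   0.008 ]
screw sc [ 0.6341 -0.1261  0.008 ]
ball [ 0.5564 -0.164   0.1259]
ball [ 0.5366 -0.1605  0.1138]
ball [ 0.5159 -0.1574  0.1031]
```

```bash
python3 -m creep '[{"slide":[0,0,0],"angular":[0,0,1]},{"slide":[0,0,0],"angular":[0,0,1]},{"slide":[0,0,0],"angular":[0,0,1]},{"slide":[0,0,0],"angular":[0,0,1]},{"slide":[0,0,0],"angular":[0,0,1]}]' 1 40
python3 -m creep '[{"slide":[0,0,0],"angular":[0,0,1]},{"slide":[0,0,0],"angular":[0,0,1]},{"slide":[0,0,0],"angular":[0,0,1]},{"slide":[0,0,0],"angular":[0,0,1]},{"slide":[0,0,0],"angular":[0,0,0]}]'
cat > go.py <<'E'
import sys,numpy as np
from scipy.spatial.transform import Rotation as R
from workcell import bot
s=bot.read_state();T=np.array([float(a) for a in sys.argv[1:4]])
r=R.from_rotvec(s['tcp_rot']);print("t",s['time'],"pos",s['tool_pos'].round(4),"w",s['width'],"axes",r.as_matrix().round(3).tolist(),"F",s['wrist_force'].round(2))
print("delta tool units(25mm):",(r.inv().apply(T-s['tool_pos'])/0.025).round(2))
E
python3 go.py 0.632 -0.112 0.39
```

```text
time: 0.52
tool_pos: [0.2995, -0.6047, 0.4039]
tcp_rot: [-3.136, -0.168, 0.001]
wrist_force: [-0.1, -0.1, -0.5]
width: 0.3
time: 0.93
tool_pos: [0.2995, -0.6047, 0.4039]
tcp_rot: [-3.129, 0.267, 0.001]
wrist_force: [0.4, -0.4, -0.0]
width: 0.0
t 0.9333 pos [ 0.2995 -0.6047  0.4039] w 0.00011037732200537037 axes [[0.986, -0.169, -0.001], [-0.169, -0.986, 0.001], [-0.001, -0.001, -1.0]] F [ 0.37 -0.36 -0.04]
delta tool units(25mm): [  9.77 -21.68   0.57]
```

```bash
python3 -m creep '[{"slide":[0.45,-0.98,0],"angular":[0,0,0]},{"slide":[0.45,-0.98,0],"angular":[0,0,0]},{"slide":[0.45,-0.98,0],"angular":[0,0,0]},{"slide":[0.45,-0.98,0],"angular":[0,0,0]},{"slide":[0.45,-0.98,0],"angular":[0,0,0]}]'
python3 -m creep '[{"slide":[0.45,-0.98,0],"angular":[0,0,0]},{"slide":[0.45,-0.98,0],"angular":[0,0,0]},{"slide":[0.45,-0.98,0],"angular":[0,0,0]},{"slide":[0.45,-0.98,0],"angular":[0,0,0]},{"slide":[0.45,-0.98,0],"angular":[0,0,0]}]'
python3 -m creep '[{"slide":[0.45,-0.98,0],"angular":[0,0,0]},{"slide":[0.45,-0.98,0],"angular":[0,0,0]},{"slide":[0.45,-0.98,0],"angular":[0,0,0]},{"slide":[0.45,-0.98,0],"angular":[0,0,0]},{"slide":[0.45,-0.98,0],"angular":[0,0,0]}]'
python3 go.py 0.632 -0.112 0.39
```

```text
time: 1.35
tool_pos: [0.3759, -0.4925, 0.4042]
tcp_rot: [-3.13, 0.262, 0.001]
wrist_force: [0.4, 0.2, -0.4]
width: -0.001
time: 1.77
tool_pos: [0.452, -0.381, 0.4044]
tcp_rot: [-3.13, 0.261, 0.001]
wrist_force: [0.1, -0.2, 0.4]
width: -0.0
time: 2.18
tool_pos: [0.528, -0.2696, 0.4044]
tcp_rot: [-3.131, 0.261, 0.001]
wrist_force: [0.3, -0.1, -0.4]
width: -0.001
t 2.1833 pos [ 0.528  -0.2696  0.4044] w -0.0012909795892942515 axes [[0.986, -0.166, -0.0], [-0.166, -0.986, 0.0], [-0.0, -0.0, -1.0]] F [ 0.25 -0.11 -0.41]
delta tool units(25mm): [ 3.06 -6.91  0.58]
```

```bash
python3 -m creep '[{"slide":[0.45,-0.98,0],"angular":[0,0,0]},{"slide":[0.45,-0.98,0],"angular":[0,0,0]},{"slide":[0.45,-0.98,0],"angular":[0,0,0]},{"slide":[0.45,-0.98,0],"angular":[0,0,0]},{"slide":[0.45,-0.98,0],"angular":[0,0,0]}]'
python3 -m creep '[{"slide":[0.4,-0.8,0],"angular":[0,0,0]},{"slide":[0.3,-0.7,0],"angular":[0,0,0]},{"slide":[0,0,0],"angular":[0,0,0]},{"slide":[0,0,0],"angular":[0,0,0]}]'
python3 go.py 0.632 -0.112 0.39
python3 - <<'E'
from h import *
for n in ["wrist","side"]:
    p,d=imaging.read_camera(n);cv2.imwrite(f"pics/{n}1.png",p[:,:,::-1]);np.save(f"{n}1.npy",d)
print(imaging.camera_model("wrist"))
E
```

```text
time: 2.6
tool_pos: [0.604, -0.1583, 0.4043]
tcp_rot: [-3.131, 0.261, 0.001]
wrist_force: [0.7, -0.1, -0.0]
width: -0.003
time: 2.93
tool_pos: [0.6273, -0.1247, 0.4041]
tcp_rot: [3.131, -0.259, -0.002]
wrist_force: [-0.6, -0.4, 0.8]
width: -0.002
t 2.9333 pos [ 0.6273 -0.1247  0.4041] w -0.0018454025003596343 axes [[0.986, -0.164, -0.001], [-0.164, -0.986, -0.0], [-0.001, 0.0, -1.0]] F [-0.6  -0.39  0.84]
delta tool units(25mm): [ 0.1  -0.53  0.56]
{'fovy': 70.11656190171944, 'cx': 323.8758659071729, 'cy': 232.48473678344286, 'tool_from_camera': array([[ 4.63418820e-05, -9.59547678e-01, -2.81546179e-01,
         7.18104162e-02],
       [ 9.99999914e-01, -7.17325637e-05,  4.09072122e-04,
        -2.51886719e-04],
       [-4.12720234e-04, -2.81546174e-01,  9.59547592e-01,
         3.13393221e-02],
       [ 0.00000000e+00,  0.00000000e+00,  0.00000000e+00,
         1.00000000e+00]])}
```

View pics/wrist1.png

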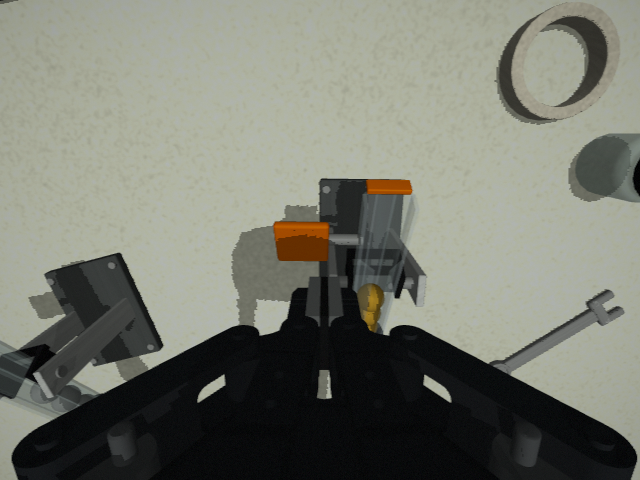

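View pics/side1.png

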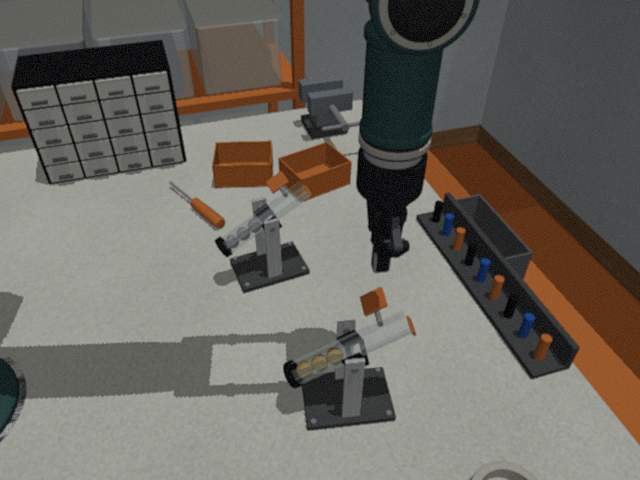

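```bash
python3 - <<'E'
from h import *
from workcell import bot
from scipy.spatial.transform import Rotation as R
s=bot.read_state();m=imaging.camera_model("wrist");d=np.load("wrist1.npy")
f=240/np.tan(np.radians(m['fovy']/2));W=R.from_rotvec(s['tcp_rot'])
for u,v in [(302,246),(280,236),(324,236),(280,257),(324,257),(371,297),(389,187),(344,240)]:
    z=d[v,u];c=np.array([(u-m['cx'])/f*z,(v-m['cy'])/f*z,z,1]);t=(m['tool_from_camera']@c)[:3]
    print(u,v,"tool",t.round(4),"world",(W.apply(t)+s['tool_pos']).round(4))
E
```

```text
302 246 tool [-0.0017 -0.0149  0.2495] world [ 0.6272 -0.1111  0.1547]
280 236 tool [ 0.007  -0.0287  0.2442] world [ 0.6381 -0.0989  0.16  ]
324 236 tool [ 7.100e-03 -1.000e-04  2.439e-01] world [ 0.6334 -0.1272  0.1604]
280 257 tool [-0.0124 -0.031   0.2571] world [ 0.6194 -0.0935  0.1471]
324 257 tool [-1.180e-02 -1.000e-04  2.555e-01] world [ 0.6148 -0.124   0.1488]
371 297 tool [-0.0571  0.0383  0.284 ] world [ 0.5637 -0.1543  0.1204]
389 187 tool [0.0394 0.04   0.2415] world [ 0.6586 -0.1721  0.1627]
344 240 tool [0.0021 0.0134 0.2508] world [ 0.6263 -0.1396  0.1535]
```

```bash
python3 -m creep '[{"slide":[0.2,-0.6,0],"angular":[0,0,0]},{"slide":[0,0,0.7],"angular":[0,0,0]},{"slide":[0,0,0.8],"angular":[0,0,0]},{"slide":[0,0,0.7],"angular":[0,0,0]},{"slide":[0,0,0],"angular":[0,0,0]}]'
python3 go.py 0.632 -0.112 0.337
```

```text
time: 3.45
tool_pos: [0.6328, -0.1115, 0.3452]
tcp_rot: [-3.129, 0.265, 0.012]
wrist_force: [-1.1, 0.4, -1.3]
width: -0.0
t 3.45 pos [ 0.6328 -0.1115  0.3452] w -0.0003002200837157583 axes [[0.986, -0.168, -0.007], [-0.168, -0.986, 0.002], [-0.007, -0.0, -1.0]] F [-1.05  0.44 -1.3 ]
delta tool units(25mm): [-0.03  0.02  0.33]
```

```bash
python3 -m creep '[{"slide":[0,0,0.1],"angular":[0,0,0]},{"slide":[0,0,0.1],"angular":[0,0,0]},{"slide":[0,0,0.1],"angular":[0,0,0]},{"slide":[0,0,0.1],"angular":[0,0,0]},{"slide":[0,0,0],"angular":[0,0,0]}]'
python3 go.py 0.632 -0.112 0.337
python3 - <<'E'
from h import *
for n in ["wrist","side"]:
    p,d=imaging.read_camera(n);cv2.imwrite(f"pics/{n}2.png",p[:,:,::-1]);np.save(f"{n}2.npy",d)
a=cv2.imread("pics/side2.png")[240:440,240:440];cv2.imwrite("pics/s2.png",cv2.resize(a,None,fx=3,fy=3,interpolation=2))
E
```

```text
time: 3.87
tool_pos: [0.6346, -0.1117, 0.3401]
tcp_rot: [3.13, -0.265, 0.001]
wrist_force: [-0.1, 0.4, 0.6]
width: 0.004
t 3.8667 pos [ 0.6346 -0.1117  0.3401] w 0.004118448761196238 axes [[0.986, -0.168, 0.001], [-0.168, -0.986, -0.0], [0.001, 0.0, -1.0]] F [-0.09  0.42  0.56]
delta tool units(25mm): [-0.1   0.03  0.12]
```

View pics/s2.png

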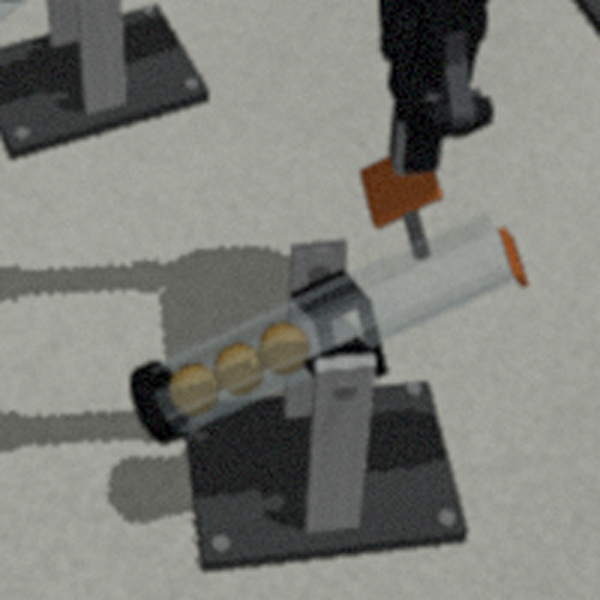

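View pics/wrist2.png

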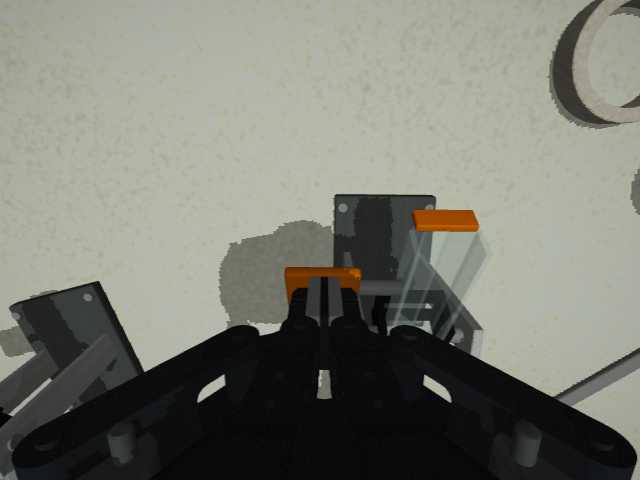

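The side view shows the fingertips centred over the paddle, with the tube and balls unobstructed. I'll press slowly.

```bash
python3 -m creep '[{"slide":[0,0,0.06],"angular":[0,0,0]},{"slide":[0,0,0.06],"angular":[0,0,0]},{"slide":[0,0,0.06],"angular":[0,0,0]},{"slide":[0,0,0.06],"angular":[0,0,0]},{"slide":[0,0,0.06],"angular":[0,0,0]}]'
python3 -m creep '[{"slide":[0,0,0.06],"angular":[0,0,0]},{"slide":[0,0,0.06],"angular":[0,0,0]},{"slide":[0,0,0.06],"angular":[0,0,0]},{"slide":[0,0,0.06],"angular":[0,0,0]},{"slide":[0,0,0.06],"angular":[0,0,0]}]'
cat > look.py <<'E'
import sys
from h import *
k=sys.argv[1]
p,d=imaging.read_camera("side");cv2.imwrite(f"pics/side{k}.png",p[:,:,::-1]);np.save(f"side{k}.npy",d)
a=p[260:440,270:450,::-1];cv2.imwrite(f"pics/s{k}.png",cv2.resize(a,None,fx=3.3,fy=3.3,interpolation=2))
E
python3 look.py 3
```

```text
time: 4.38
tool_pos: [0.6354, -0.1118, 0.334]
tcp_rot: [3.13, -0.264, 0.006]
wrist_force: [0.8, -0.4, 5.8]
width: -0.0
time: 4.8
tool_pos: [0.6358, -0.1118, 0.3269]
tcp_rot: [3.13, -0.264, 0.008]
wrist_force: [1.4, 0.2, 5.7]
width: -0.004
```

View pics/s3.png

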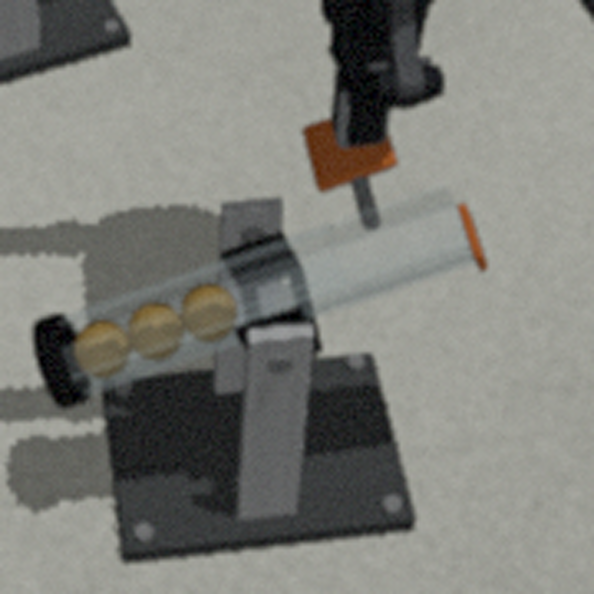

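```bash
cat > ang.py <<'E'
from h import *
def pt(th,x,z,piv=np.array([.582,-.159,.125]),yaw=np.radians(-9.8)):
    t=np.radians(th);h=x*np.cos(t)-z*np.sin(t);v=x*np.sin(t)+z*np.cos(t)
    return piv+np.array([h*np.cos(yaw),h*np.sin(yaw),v])
if __name__=="__main__":
    for th in [31,28,26,20,15,10,5,0,-3,-6,-9]: print(th,"lip",proj("side",pt(th,.086,-.008)).round(1),"cap",proj("side",pt(th,-.085,0)).round(1))
    print("crop3: lip",472/3.3+270,237/3.3+260,"start lip",411.2,325.5, "ball0 start",334.5,355.5)
E
python3 ang.py
```

```text
31 lip [410.3 324.7] cap [298.3 373.5]
28 lip [411.3 326.5] cap [296.7 372. ]
26 lip [411.8 327.8] cap [295.7 371. ]
20 lip [413.1 331.8] cap [293.  367.7]
15 lip [413.6 335.1] cap [291.3 364.8]
10 lip [413.6 338.6] cap [290.  361.7]
5 lip [413.1 342.1] cap [289.1 358.4]
0 lip [412.2 345.5] cap [288.7 355.1]
-3 lip [411.4 347.6] cap [288.7 353. ]
-6 lip [410.5 349.7] cap [288.8 351. ]
-9 lip [409.5 351.7] cap [289.2 348.8]
crop3: lip 413.030303030303 331.8181818181818 start lip 411.2 325.5 ball0 start 334.5 355.5
```

```bash
python3 -m creep '[{"slide":[0,0,0.06],"angular":[0,0,0]},{"slide":[0,0,0.06],"angular":[0,0,0]},{"slide":[0,0,0.06],"angular":[0,0,0]},{"slide":[0,0,0.06],"angular":[0,0,0]},{"slide":[0,0,0.06],"angular":[0,0,0]}]'
python3 -m creep '[{"slide":[-0.03,0,0.06],"angular":[0,0,0]},{"slide":[-0.03,0,0.06],"angular":[0,0,0]},{"slide":[0,0,0.04],"angular":[0,0,0]},{"slide":[0,0,0.04],"angular":[0,0,0]},{"slide":[0,0,0],"angular":[0,0,0]}]'
python3 look.py 4
```

```text
time: 5.27
tool_pos: [0.6361, -0.1119, 0.3197]
tcp_rot: [3.13, -0.264, 0.01]
wrist_force: [2.3, 0.1, 6.0]
width: 0.001
time: 5.68
tool_pos: [0.6348, -0.1117, 0.3147]
tcp_rot: [3.13, -0.264, 0.011]
wrist_force: [1.1, -0.5, 5.7]
width: 0.004
```

View pics/s4.png

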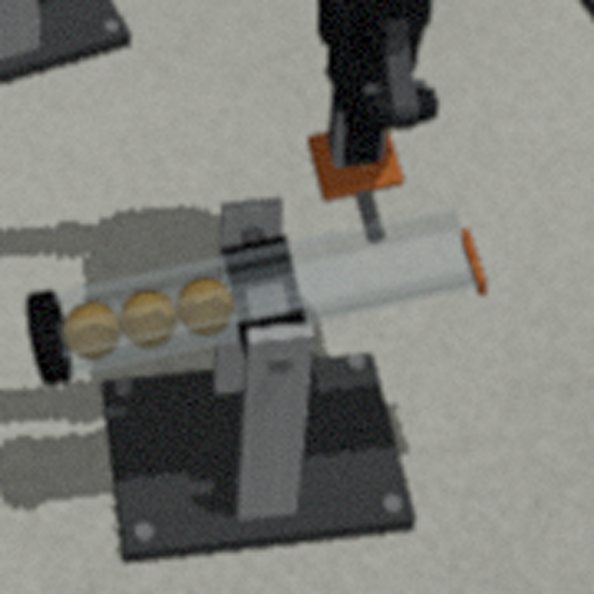

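```bash
python3 -m creep '[{"slide":[0,0,0.06],"angular":[0,0,0]},{"slide":[0,0,0.06],"angular":[0,0,0]},{"slide":[0,0,0.06],"angular":[0,0,0]},{"slide":[0,0,0.06],"angular":[0,0,0]},{"slide":[0,0,0.06],"angular":[0,0,0]}]'
python3 -m creep '[{"slide":[0,0,0.04],"angular":[0,0,0]},{"slide":[0,0,0],"angular":[0,0,0]},{"slide":[0,0,0],"angular":[0,0,0]}]'
python3 look.py 5
```

```text
time: 6.15
tool_pos: [0.6352, -0.1118, 0.3076]
tcp_rot: [3.129, -0.264, 0.013]
wrist_force: [3.6, -1.0, 6.1]
width: 0.001
time: 6.4
tool_pos: [0.6351, -0.1117, 0.3064]
tcp_rot: [3.13, -0.264, 0.012]
wrist_force: [4.3, 0.3, 6.3]
width: 0.002
```

View pics/s5.png

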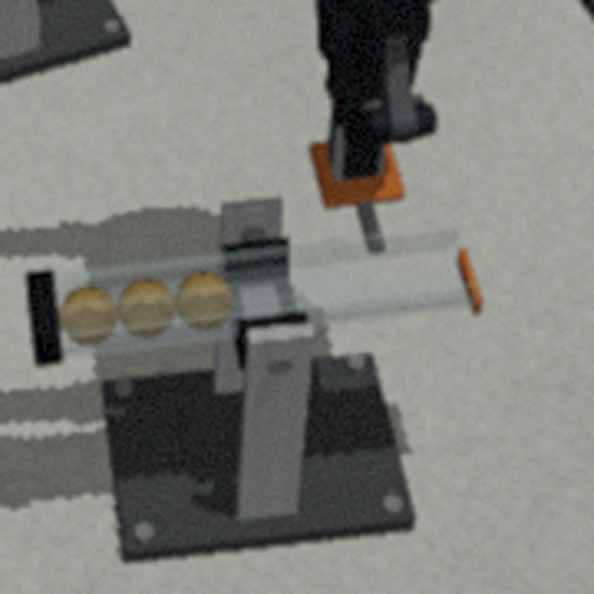

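```bash
python3 -m creep '[{"slide":[0,0,0.02],"angular":[0,0,0]},{"slide":[0,0,0.02],"angular":[0,0,0]},{"slide":[0,0,0.02],"angular":[0,0,0]},{"slide":[0,0,0.02],"angular":[0,0,0]},{"slide":[0,0,0.02],"angular":[0,0,0]}]'
python3 look.py 6
```

```text
time: 6.87
tool_pos: [0.6352, -0.1118, 0.3043]
tcp_rot: [3.129, -0.264, 0.013]
wrist_force: [3.7, 0.5, 8.0]
width: -0.002
```

View pics/s6.png

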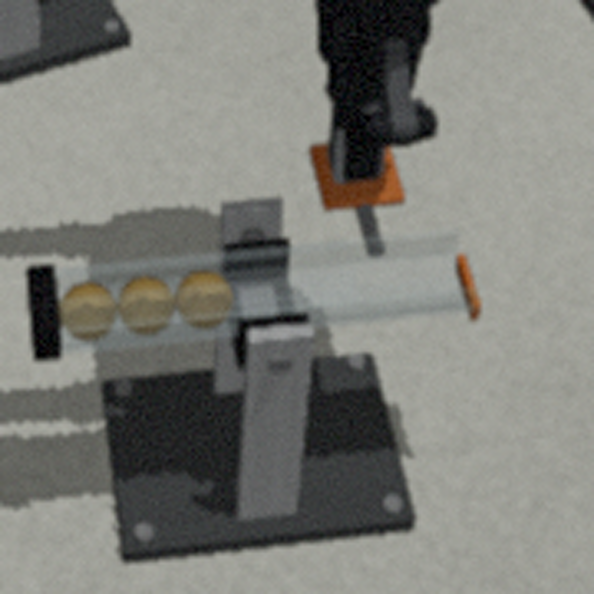

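```bash
python3 -m creep '[{"slide":[0,0,0.02],"angular":[0,0,0]},{"slide":[0,0,0.02],"angular":[0,0,0]},{"slide":[0,0,0],"angular":[0,0,0]}]'
python3 look.py 7
```

```text
time: 7.17
tool_pos: [0.6353, -0.1118, 0.3035]
tcp_rot: [3.129, -0.264, 0.014]
wrist_force: [3.8, 0.2, 7.1]
width: -0.0
```

View pics/s7.png

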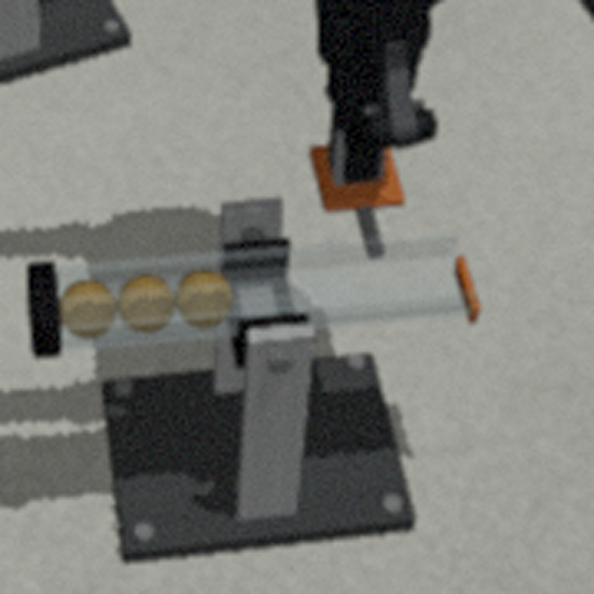

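```bash
python3 -m creep '[{"slide":[0,0,0.02],"angular":[0,0,0]},{"slide":[0,0,0.02],"angular":[0,0,0]},{"slide":[0,0,0],"angular":[0,0,0]},{"slide":[0,0,0],"angular":[0,0,0]}]'
python3 look.py 8
```

```text
time: 7.55
tool_pos: [0.6353, -0.1118, 0.3025]
tcp_rot: [3.129, -0.264, 0.014]
wrist_force: [3.6, -1.8, 7.6]
width: 0.001
```

View pics/s8.png

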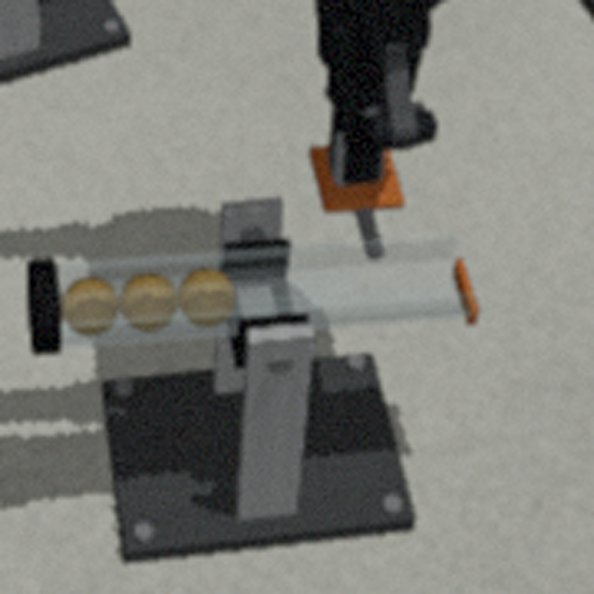

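The balls seem to have begun to roll (ball 0 went from x 204 to 208). I'll hold and watch.

```bash
python3 -m creep '[{"slide":[0,0,0],"angular":[0,0,0]},{"slide":[0,0,0],"angular":[0,0,0]},{"slide":[0,0,0],"angular":[0,0,0]},{"slide":[0,0,0],"angular":[0,0,0]},{"slide":[0,0,0],"angular":[0,0,0]}]'
python3 look.py 9
```

```text
time: 8.02
tool_pos: [0.6353, -0.1118, 0.3025]
tcp_rot: [3.129, -0.264, 0.014]
wrist_force: [3.8, -1.1, 7.0]
width: 0.001
```

View pics/s9.png

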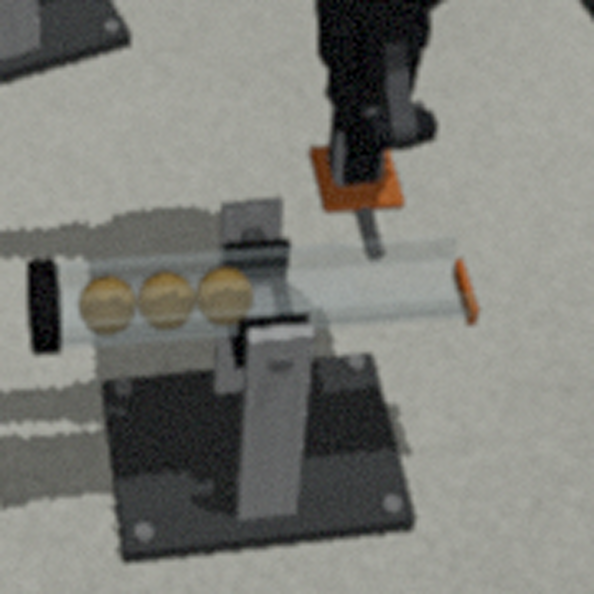

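```bash
python3 -m creep '[{"slide":[0,0,0],"angular":[0,0,0]},{"slide":[0,0,0],"angular":[0,0,0]},{"slide":[0,0,0],"angular":[0,0,0]},{"slide":[0,0,0],"angular":[0,0,0]},{"slide":[0,0,0],"angular":[0,0,0]}]'
python3 look.py 10
python3 -m creep '[{"slide":[0,0,0],"angular":[0,0,0]},{"slide":[0,0,0],"angular":[0,0,0]},{"slide":[0,0,0],"angular":[0,0,0]},{"slide":[0,0,0],"angular":[0,0,0]},{"slide":[0,0,0],"angular":[0,0,0]}]'
python3 look.py 11
python3 -c "
import cv2,numpy as np
cv2.imwrite('pics/c.png',np.vstack([cv2.imread(f'pics/s{k}.png')[190:370] for k in (9,10,11)]))"
```

```text
time: 8.48
tool_pos: [0.6353, -0.1118, 0.3025]
tcp_rot: [3.129, -0.264, 0.014]
wrist_force: [3.6, -1.2, 6.4]
width: 0.004
time: 8.95
tool_pos: [0.6353, -0.1118, 0.3023]
tcp_rot: [3.129, -0.264, 0.014]
wrist_force: [4.4, -0.5, 7.1]
width: -0.001
```

View pics/c.png

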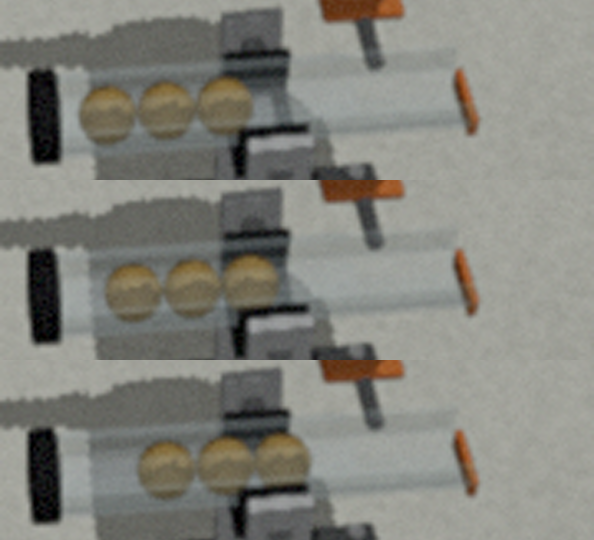

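```bash
for i in 1 2 3; do python3 -m creep '[{"slide":[0,0,0],"angular":[0,0,0]},{"slide":[0,0,0],"angular":[0,0,0]},{"slide":[0,0,0],"angular":[0,0,0]},{"slide":[0,0,0],"angular":[0,0,0]},{"slide":[0,0,0],"angular":[0,0,0]}]';
python3 look.py 12_$i; done
python3 -c "
import cv2,numpy as np
cv2.imwrite('pics/c2.png',np.vstack([cv2.imread(f'pics/s12_{k}.png')[190:370] for k in (1,2,3)]))"
```

```text
time: 9.42
tool_pos: [0.6353, -0.1118, 0.3022]
tcp_rot: [3.129, -0.264, 0.014]
wrist_force: [4.5, 0.2, 5.6]
width: 0.004
time: 9.88
tool_pos: [0.6345, -0.1117, 0.3012]
tcp_rot: [3.13, -0.264, 0.009]
wrist_force: [3.9, -0.5, 5.2]
width: -0.001
time: 10.35
tool_pos: [0.6329, -0.1113, 0.2988]
tcp_rot: [-3.13, 0.265, 0.001]
wrist_force: [3.8, -1.1, 3.0]
width: 0.0
```

View pics/c2.png

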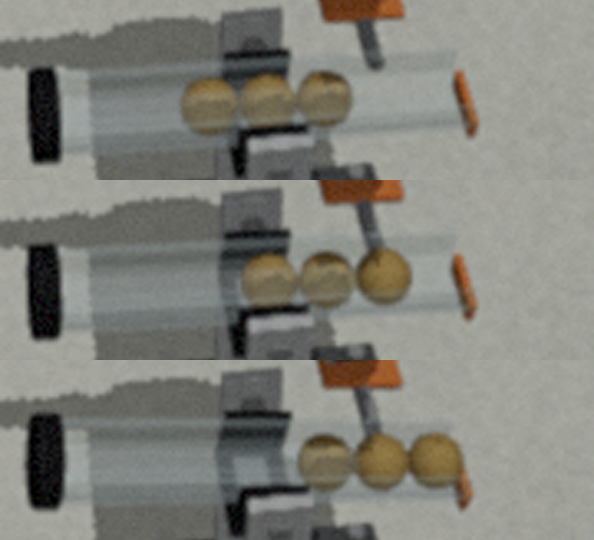

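Ball 0 is at the lip at (436,460 in the composite). The tube dipped slightly as the load shifted and relieved the press, so I'm lifting off now.

```bash
python3 -m creep '[{"slide":[0,0,-0.3],"angular":[0,0,0]},{"slide":[0,0,-0.6],"angular":[0,0,0]},{"slide":[0,0,-1],"angular":[0,0,0]},{"slide":[0,0,-1],"angular":[0,0,0]},{"slide":[0,0,0],"angular":[0,0,0]}]'
python3 look.py 13
```

```text
time: 10.82
tool_pos: [0.6336, -0.1114, 0.3765]
tcp_rot: [3.13, -0.264, 0.007]
wrist_force: [1.3, 0.2, 1.2]
width: 0.001
```

View pics/s13.png

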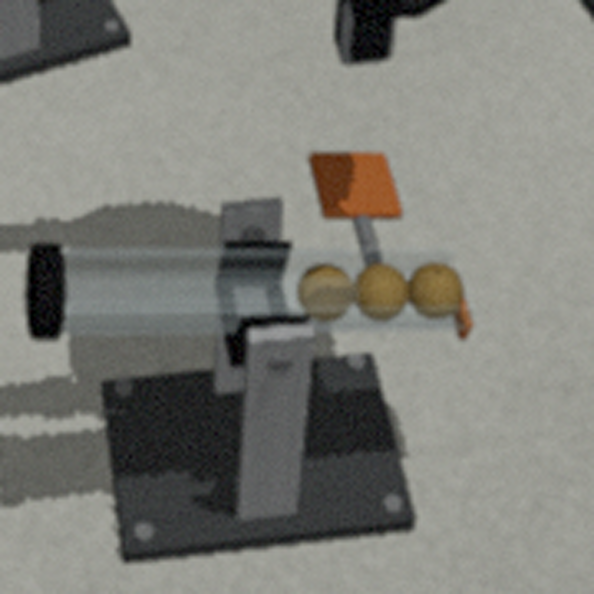

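```bash
python3 -m creep '[{"slide":[0,0,0],"angular":[0,0,0]},{"slide":[0,0,0],"angular":[0,0,0]},{"slide":[0,0,0],"angular":[0,0,0]},{"slide":[0,0,0],"angular":[0,0,0]},{"slide":[0,0,0],"angular":[0,0,0]}]'
python3 look.py 14
python3 - <<'E'
from h import *
from ang import pt
from scipy.optimize import brentq
p0,p3,p4=[cv2.imread(f"pics/side{k}.png").astype(float) for k in ("0","13","14")]
st=np.s_[165:295,210:320]
print("steel diff 0-14",abs(p0[st]-p4[st]).mean(), "tube diff 13-14",abs(p3[260:440,270:450]-p4[260:440,270:450]).mean(),"noise patch",abs(p0[200:300,20:120]-p4[200:300,20:120]).mean())
d=np.load("side14.npy")
for x,y in [(436,290),(381,291),(325,292)]: print("ball surf",dep("side",x/3.3+270,y/3.3+260,d).round(4))
for th in (-4,-6,-8,-10): print(th,"ball at lip px",proj("side",pt(th,.073,-.002)).round(1),"mouth",proj("side",pt(th,.085,0)).round(1),"lip",proj("side",pt(th,.086,-.01)).round(1))
print("seen ball",436/3.3+270,290/3.3+260)
E
```

```text
time: 11.28
tool_pos: [0.6327, -0.1113, 0.3703]
tcp_rot: [-3.13, 0.264, 0.004]
wrist_force: [-0.5, 0.2, 0.2]
width: 0.004
steel diff 0-14 13.618461538461538 tube diff 13-14 3.3588991769547327 noise patch 23.557233333333333
ball surf [ 0.6494 -0.177   0.1225]
ball surf [ 0.6265 -0.1727  0.1254]
ball surf [ 0.6013 -0.1725  0.1342]
-4 ball at lip px [402.9 346.1] mouth [411.5 344.7] lip [410.9 349.2]
-6 ball at lip px [402.5 347.3] mouth [411.1 346. ] lip [410.2 350.6]
-8 ball at lip px [402.  348.5] mouth [410.6 347.4] lip [409.5 351.9]
-10 ball at lip px [401.5 349.6] mouth [410.  348.7] lip [408.7 353.3]
seen ball 402.1212121212121 347.8787878787879
```

View pics/side14.png

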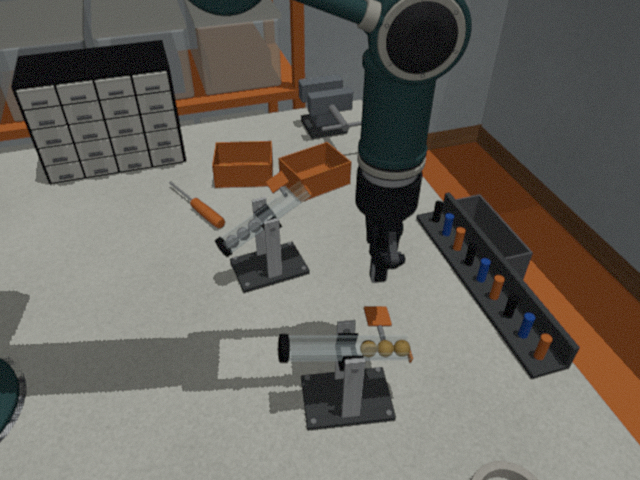

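```bash
python3 -c "
from workcell import order
print(order.finish_job())"
```

```text
the job is handed in; nothing more can be done
None
```

I pressed the brass tube's orange paddle down slowly with the shut fingertips (about 6–8 N) until the balls began to roll. I then held still until the first brass ball reached the lip, lifted clear, and handed the job in at about 11.3 s of the 38 s allowed.

**Brass tube:** In the last side picture all three brass balls are in the tube. The first is at pixel (402,348), which matches a ball resting at the lip with the mouth about 7° below level. The tube dipped a few degrees more than I had pressed it as the balls reached the mouth end. Between the last two pictures, about 0.5 s apart, I saw no movement of the tube or balls.

**Robot clearance:** The fingertips ended about 70 mm above the paddle, and the wrist force was close to zero.

**Steel tube:** By eye it stands as it did in the first picture. My image-difference check on it proved nothing, because the arm's changed shadow and lighting made even the control patch of bare bench differ more than the tube did.

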